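Zero the damp meter and hold its probe on a returned book

TASK

Check a returned book for damp: first turn the knob of the grey desk meter until its white pointer stands on the red zero mark and leave it there, then lift the white probe out of its stand. Set the probe's brass tip on the red round sticker on the blue book, square to the sloping cover, pressing lightly so that the spring tip goes about halfway in without bottoming; touch the cover nowhere else, and leave the jar, stapler and calculator alone. Finish while still holding the probe there: do not let go or lift it off.

Things in the scene. Friction and masses are not known exactly. Their poses are not given: they have to be found in the camera images.
- meter: Grey desk meter, fixed to the desk, 120 x 100 mm, its top 40 mm above the desk. Origin: centre of its underside; z up; the red zero mark lies on the white dial in the meter's +x direction from the dial's centre.
- zero_knob (a joint): Angle of the meter's knob in rad, positive anticlockwise seen from above; 0 when the white pointer stands on the red mark (meter's +x). It starts well off to the positive side, stays where it is left (friction 0.03 Nm), range -1.6 to 1.6; the dial's black ticks are 0.25 rad apart.
- knob_grip (a point): Point on the knob's vertical axis, at the middle of the meter, 66 mm above the desk. The black knob is an upright bar, 42 mm long (this frame's x, the pointer is a white line on its top and end at +x), 12 mm wide (y), from 48 to 77 mm above the desk, on a round skirt 48 mm across whose top is 48 mm above the desk. The point turns with the knob.
- stand: Grey block, fixed to the desk, 80 x 80 x 60 mm, with an upright 19 mm square through hole in the middle in which the probe hangs. Origin: centre of its underside.
- probe: Loose wireless probe, 0.08 to 0.17 kg, hanging upright in the stand. Origin at its shoulder, which rests on the stand's top, 60 mm above the desk; z runs up the handle. Handle: white, 22 x 22 mm square (faces square to x and y), from the origin up to 100 mm, with an orange band at 77 to 83 mm. Below the origin a 14 mm thick steel nose, 30 mm long, then the 8 mm thick brass spring plunger whose tip is 46 mm below the origin.
- plunger (a joint): How far the probe's spring tip is pushed in, m: 0 fully out, 0.010 bottomed. It takes 1.5 N to start it and 4.5 N to bottom it (0.3 N per mm).
- probe_tip (a point): End of the probe's brass plunger, on the probe's axis, 46 mm below its origin while the plunger is out; axes as the probe's.
- rest: Wooden sloping book rest, fixed to the desk, 200 x 140 mm, back edge 72 mm high. Origin: centre of its underside; +x points from its low front edge to its high back edge. An 18 mm high lip on the front edge and two brass clips up to 17 mm above the board at the back edge hold the book.
- book: Blue book 180 x 120 x 14 mm clipped to the rest, immovable, sloping up by 15 degrees toward the rest's +x. Origin: centre of its underside; x up the slope (180 mm), z square out of the cover, which is 14 mm along z from the origin.
- spot (a point): Centre of the red round sticker, 20 mm across, on the book's front cover; axes as the book's (z square out of the cover). In the book's frame it is at (30, -25, 14) mm, about 60 mm above the desk.
- jar_yellow: Bystander: loose clear jar with a yellow lid, 92 mm across, 123 mm high. Origin: centre of its underside.
- stapler: Bystander: loose dark stapler, 36 x 138 x 53 mm. Origin: centre of its underside.
- calculator: Bystander: loose desk calculator, 138 x 92 x 22 mm. Origin: centre of its underside.
Mind the look-alikes: they are no part of the job. Of the things that look like the probe, the smaller one is meant. Leave any purple look-alike of the meter alone.

How it is judged:
By the outcome, as a careful person would: the job done as asked, in the order asked, and still so for the second after the job is handed in, while the arm keeps its last pose, push and grip.
It also fails if it takes over 53 s, if anything falls off the work surface, if the arm or the gripper's body presses on something with over 40 N, if the wrist force passes 120 N, or if a joint passes its speed limit or range.

ROBOT

A 7-joint arm with a two-finger parallel gripper is mounted at the origin on a cart in front of the work surface, level with it; the furniture and walls round the work are solid. World frame = base frame: x ahead of the robot, y to its left, z up, the work surface at z = 0. Lengths are in mm, angles in rad, forces in N, time in s.
With the tool pointing down it reaches from about 425 to 875 mm from the base axis. Payload 8.4 kg.
Tool frame: the origin (TCP) lies midway between the tips of the shut fingers; the grasp point (between the pads) lies 19 mm behind it (ctrl.pinch_z is the z of the grasp point in the tool frame, in mm); z points along the fingers, y is the line along which they close (so a half turn about z gives the same grasp; the last joint's range is limited). The gripper opens to 85 mm and grips with 20 to 120 N. Pads are 22 mm wide; open, the fingers measure 114 mm over their backs; the gripper's body (76 mm by 85 mm) begins 54 mm behind the grasp point. The pads swing forward as they close: fully open they stand 13 mm farther back than shut.
Start: joints at [1.134, 0.333, 0.04, 1.465, -0.013, 1.343, -0.059], TCP at [215.395, -613.245, 231.308] pointing down, gripper open.
Joint ranges: [-2.58, 2.58], [-0.38, 2.09], [-1.3, 1.39], [0.25, 2.4], [-1.5, 4.64], [0.08, 2.09], [-2.65, 2.65]. Speed limits (rad/s): [2.22, 2.22, 2.79, 2.79, 3.14, 3.14, 3.14].

INTERFACE

Orientations are given as a unit quaternion [w, x, y, z].
In Python, from workcell import readout, vision, job, ctrl gives the robot as it stands. The module is installed in compiled form; this text tells all that it offers.
- The arm moves only by the tool step_arm, never from a script. Its argument "targets" is one flat list of numbers, 7 for each row, row after row: the turn, a rotation vector about the tool's x, y, z in rad, then the shift along the tool's x, y, z in cm, then the opening, from 0 (shut) to 1 (fully open). A call has 1 to 8 rows; each row is the pose to reach, as a shift and turn from the pose commanded when the call began, along the tool's axes at that moment; what a row does not reach only later rows make up. A row lasts 1/8 s, in which the tool goes at most 62.5 mm and 10.7 degrees, less where a joint would pass 70% of its speed; a pose out of reach is approached as far as the arm can. A call with a gripper value outside its range is refused whole. The fingers move at their own pace and stop on an object; the grip force is fixed at half the most. Time passes only in rows, so rows that repeat a pose let the fingers close. It gives the time, the measured TCP pose, the force, the opening and the grip force at its end, in the units of the state.
- readout.state(): the state, without advancing time (a new reading comes with each control period).
- vision.capture(name): name is "side" or "top"; returns a dict with "color" (384x512x3 uint8, blue, green, red), "range_z" (384x512 float32, mm along the optical axis (not along the pixel's ray), 0 where there is no reading), "fx", "fy", "cx", "cy" (pixels), "D" ([k1, k2, p1, p2, k3] as OpenCV has them; the pictures are not rectified), "position" and "orientation" of the camera in the world. Camera axes: x right, y up, looking along -z (the intrinsics and any distortion apply to the point x, -y, -z); pixel columns grow to the right and rows downward; lengths in mm; the calibration is good to about 2 mm. A picture is of the moment at which its call begins.
- job.finish_job(): hands the job in; it is judged then, once.
The state is a dict: "clock": time; "qpos": joint angles; "joint_vel": joint speeds; "tau": joint torques, N m; "eef_pos": TCP position; "tcp_rot": TCP orientation; "wrist_force": force on the tool from outside, world axes, zero at the start; "moment": the same for the moment, N m; "grip_width": finger opening in mm; "grasp_force": force on a finger pad.
Only numpy, scipy, OpenCV 4.12 (cv2) and the standard library are available. Lean on these libraries where they do the work, as an engineer would, in place of code of your own. Each camera call takes 0.05 s, during which the arm holds its last target. There are 200 camera calls.

## Working session

There is one attempt and no reset: what is moved stays moved. The work goes in short steps, Python scripts to look and compute and a tool call to move; the robot and the scene stay as the last step left them, time stands still between calls to the robot, and variables do not carry over. Pictures are saved under pics/ and viewed, at most 10 in all, crops included, and the job is handed in when it is done.

Besides the shell and the picture viewer there is one more tool, called after "Call:" as name(argument=value, ...), one argument or row to a line, values as JSON. step_arm: Moves the arm, as the interface text tells. Its arguments: {"type":"object","properties":{"targets":{"type":"array","items":{"type":"number"}}},"required":["targets"]}

```bash
mkdir -p pics; cat > h.py <<'E'
import numpy as np, cv2
from scipy.spatial.transform import Rotation as R
from workcell import readout, vision, job, ctrl
def rot(q): return R.from_quat([q[1],q[2],q[3],q[0]])
def rays(c,uv):
    K=np.array([[c['fx'],0,c['cx']],[0,c['fy'],c['cy']],[0,0,1]])
    p=cv2.undistortPoints(np.array(uv,float).reshape(-1,1,2),K,np.array(c['D'],float)).reshape(-1,2)
    d=np.c_[p[:,0],-p[:,1],-np.ones(len(p))]
    return rot(c['orientation']).apply(d)
def onplane(c,uv,z):
    d=rays(c,uv);o=np.array(c['position']);return o+d*((z-o[2])/d[:,2])[:,None]
def depthpts(c,uv):
    d=rays(c,uv);uv=np.array(uv,int).reshape(-1,2)
    return np.array(c['position'])+d*c['range_z'][uv[:,1],uv[:,0]][:,None]
E
python3 - <<'E'
from h import *
import pickle
ims=[]
for n in('top','side'):
    c=vision.capture(n);pickle.dump(c,open(n+'.pkl','wb'));print(n,c['position'],c['orientation'],c['fx'],c['D']);cv2.imwrite(f'pics/{n}0.png',cv2.resize(c['color'],(800,600),interpolation=cv2.INTER_CUBIC))
print(readout.state(),ctrl.pinch_z)
E
```

```text
top [ 330.79116145 -168.94983899 1939.52927208] [-0.69576257 -0.04522502  0.04131212  0.71565526] 467.94511122951394 [0.06200678 0.         0.         0.         0.        ]
side [ -104.2323289  -1562.62303061   677.25180124] [ 0.80324351  0.55681167 -0.11221318 -0.17935668] 494.78426002716463 [-0.09971205  0.          0.          0.          0.        ]
{'clock': 0.1, 'qpos': array([ 1.13379264,  0.33386057,  0.0398526 ,  1.4661847 , -0.01343816,
        1.34332123, -0.05851983]), 'joint_vel': array([-0.00010979, -0.00182266,  0.00071293, -0.00234565,  0.00238498,
       -0.0006438 ,  0.00094581]), 'tau': array([ 5.49010423e-03, -6.60017753e+01,  1.37154993e+00, -4.06469429e+01,
        1.72572630e-02,  9.08343267e-03, -1.18789371e-04]), 'eef_pos': array([ 215.28047998, -612.86567858,  230.49586783]), 'tcp_rot': array([-7.38146782e-04,  9.85771741e-01,  1.68087790e-01, -1.54884331e-04]), 'wrist_force': array([ 0.41138488,  0.33105933, -0.41882421]), 'moment': array([ 0.04420127, -0.03416396, -0.08163613]), 'grasp_force': 0.0, 'grip_width': 84.9101213051883} -18.700000000000003
```

View pics/top0.png

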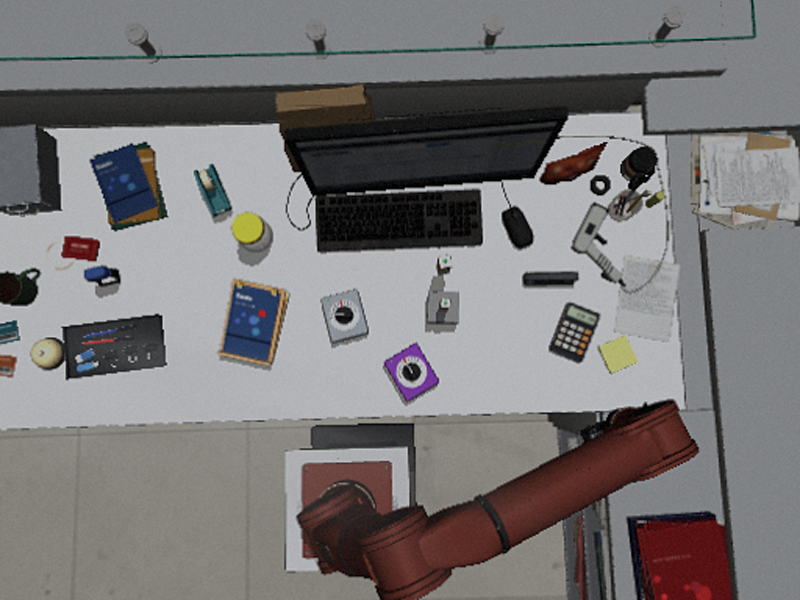

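View pics/side0.png

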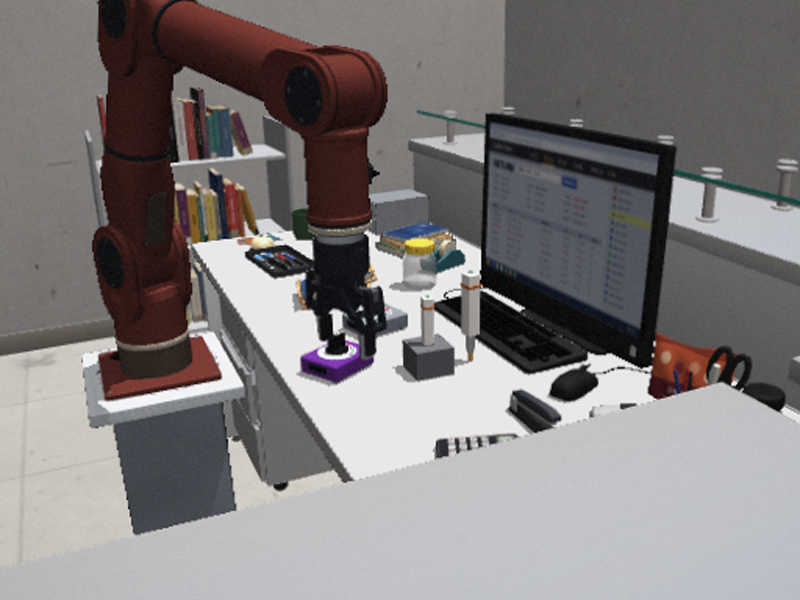

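Top (800x600 px): the grey meter is at (344,315), with a purple look-alike at (411,371). The book's sticker is at (262,313). One probe is in the stand at (443,305) and a taller one stands alone at (443,264). In the side view the two probes are at (428,320) in the stand and (470,315) free. The smaller one, in the stand, is meant. I'll confirm this in an enlarged crop.

```bash
python3 - <<'E'
from h import *
import pickle
t=pickle.load(open('top.pkl','rb'));s=pickle.load(open('side.pkl','rb'))
a=t['color'][150:260,130:310]; a=cv2.resize(a,(792,484),interpolation=cv2.INTER_CUBIC)
cv2.imwrite('pics/topcrop.png',a)
b=s['color'][165:250,185:315]; cv2.imwrite('pics/sidecrop.png',cv2.resize(b,(780,510),interpolation=cv2.INTER_CUBIC))
def blobs(c,m,minA,name):
    n,l,st,ce=cv2.connectedComponentsWithStats(m.astype(np.uint8))
    for i in range(1,n):
        if st[i,4]>=minA: print(name,ce[i].round(2),st[i])
for n,c in(('top',t),('side',s)):
    h=cv2.cvtColor(c['color'],cv2.COLOR_BGR2HSV).astype(int);H,S,V=h[...,0],h[...,1],h[...,2]
    blobs(c,((H<6)|(H>174))&(S>150)&(V>120),3,n+' red')
    blobs(c,(H>5)&(H<18)&(S>150)&(V>120),3,n+' orange')
E
```

```text
top red [167.5  200.29] [166 199   4   4  14]
top red [ 62.83 218.25] [ 54 217  18   3  24]
top red [420.2 370.2] [418 368   5   5  15]
top red [439.5 375.5] [438 374   4   4  12]
top red [449.61 379.34] [445 375  10   9  74]
top red [424.6 381.4] [423 380   4   4  15]
top orange [445.5 109.5] [445 109   2   2   4]
top orange [375.62 212.25] [374 211   4   3   8]
top orange [374.  216.5] [373 216   3   2   6]
top orange [372.67 221.33] [372 221   2   2   3]
top orange [370.83 224.83] [370 224   3   3   6]
side red [145.5 119.5] [145 119   2   2   4]
side red [148.12 124.62] [146 119   5  12  32]
side red [147.  135.5] [147 132   1   8   8]
side red [150.2 136.2] [150 132   2   9  10]
side red [149.62 144.08] [148 142   4   5  13]
side red [179.6 164.2] [178 163   4   3   5]
side red [424.5 215.5] [421 214   8   4   8]
side red [428. 219.] [427 219   3   1   3]
side red [432. 220.] [431 220   3   1   3]
side red [455.   223.67] [454 223   3   2   3]
side orange [156.86 126.14] [156 124   3   5   7]
side orange [158.67 131.  ] [158 130   2   3   3]
side orange [252.6 154.7] [249 153   7   4  10]
side orange [304.22 183.22] [301 182   7   3   9]
side orange [437.98 230.43] [422 219  32  28 368]
side orange [461.5  232.21] [459 231   5   5  14]
```

View pics/topcrop.png

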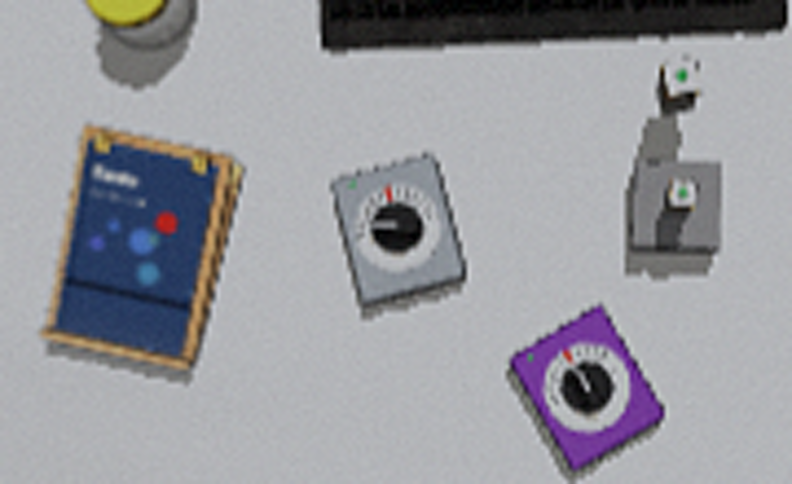

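View pics/sidecrop.png

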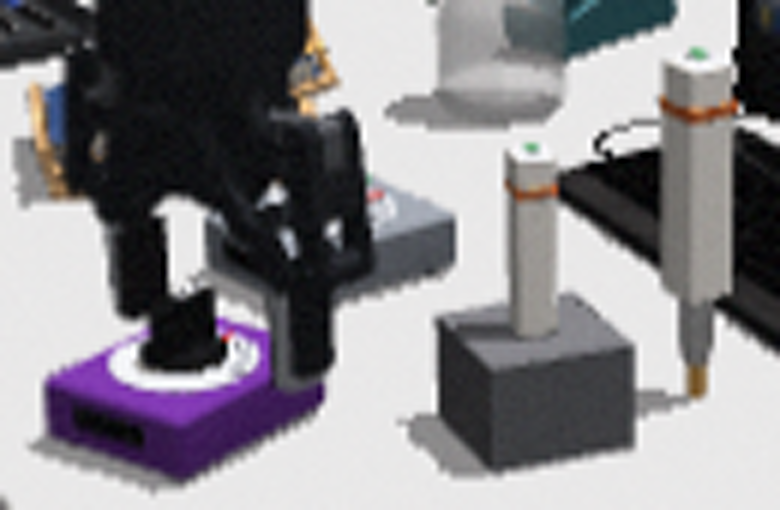

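The crops confirm it: the meant probe is the one in the grey stand (top crop (683,192), side crop (530,240)). The look-alike at side crop (697,200) is bigger and stands free. The grey meter's pointer points left in the top crop, about 85° anticlockwise of the red mark.

```bash
python3 - <<'E'
from h import *
import pickle
t=pickle.load(open('top.pkl','rb'));s=pickle.load(open('side.pkl','rb'))
def hsv(c):
    h=cv2.cvtColor(c['color'],cv2.COLOR_BGR2HSV).astype(int);return h[...,0],h[...,1],h[...,2]
def cen(m,w,box):
    x0,y0,x1,y1=box;k=np.zeros(m.shape,bool);k[y0:y1,x0:x1]=1;m=m&k;yy,xx=np.nonzero(m);ww=w[m].astype(float);return np.array([(xx*ww).sum(),(yy*ww).sum()])/ww.sum(),m.sum()
H,S,V=hsv(t)
g,n=cen((H>40)&(H<85)&(S>50),S,(278,185,292,202));print('green top',g,n,onplane(t,[g],160))
st=(V<140)&(S<60);
Hs,Ss,Vs=hsv(s)
gs,n=cen((Hs>40)&(Hs<85)&(Ss>50),Ss,(268,183,280,196));print('green side',gs,n)
def tri(a,b):
    d1=rays(t,[a])[0];d2=rays(s,[b])[0];A=np.c_[d1,-d2];o=np.array(s['position'])-np.array(t['position']);k=np.linalg.lstsq(A,o,rcond=None)[0]
    p=np.array(t['position'])+k[0]*d1;q=np.array(s['position'])+k[1]*d2;return (p+q)/2,np.linalg.norm(p-q)
print('tri probe top',tri(g,gs))
def rect(m,z,name,box):
    k=np.zeros(m.shape,np.uint8);x0,y0,x1,y1=box;k[y0:y1,x0:x1]=m[y0:y1,x0:x1]
    k=cv2.morphologyEx(k,cv2.MORPH_CLOSE,np.ones((5,5)))
    # upsample for subpixel
    cs=cv2.findContours(k,cv2.RETR_EXTERNAL,cv2.CHAIN_APPROX_NONE)[0];c=max(cs,key=cv2.contourArea).reshape(-1,2)
    P=onplane(t,c,z)[:,:2].astype(np.float32);r=cv2.minAreaRect(P);print(name,r,'size +1px 4mm');return c
for y in (190,195,200,205,210): print(y,[(int(a),int(b),int(d)) for a,b,d in zip(H[y,203:240:3],S[y,203:240:3],V[y,203:240:3])])
print('stand px',V[205,270:298], 'bg',V[170:172,240:245])
rect((S>25)&(V>125)&(H>90)&(H<125),40,'meter',(200,180,242,225))
rect((V<165)&(V>95)&(S<25),60,'stand',(268,183,300,210))
w,n=cen((V<70),255-V,(208,190,234,213));print('knob top',w,n,onplane(t,[w],72))
m,n=cen(((H<8)|(H>172))&(S>80),S,(210,188,228,200));print('mark',m,n,onplane(t,[m],41))
r,n=cen(((H<6)|(H>174))&(S>120),S,(160,195,175,207));print('sticker',r,n,onplane(t,[r],60))
blue=((H>100)&(H<125)&(S>120));k=np.zeros(V.shape,bool);k[175:240,140:190]=1
bl=blue&k;er=cv2.erode(bl.astype(np.uint8),np.ones((3,3)));yy,xx=np.nonzero(er);P=depthpts(t,np.c_[xx,yy]);ok=t['range_z'][yy,xx]>0
P=P[ok];c=np.median(P,0);
for _ in range(3):
    A=np.c_[P[:,0]-c[0],P[:,1]-c[1],np.ones(len(P))];co=np.linalg.lstsq(A,P[:,2],rcond=None)[0];e=P[:,2]-A@co;P=P[abs(e)<2.5*e.std()]
print('plane',co,c,e.std(),'slope',np.degrees(np.arctan(np.hypot(*co[:2]))),'dir',np.degrees(np.arctan2(co[1],co[0])))
print('z at sticker',depthpts(t,[r]))
cc=max(cv2.findContours(cv2.morphologyEx(bl.astype(np.uint8),cv2.MORPH_CLOSE,np.ones((7,7))),0,cv2.CHAIN_APPROX_NONE)[0],key=cv2.contourArea).reshape(-1,2)
# onto sloped plane
d=rays(t,cc);o=np.array(t['position']);nn=np.array([-co[0],-co[1],1]);p0=np.array([c[0],c[1],co[2]])
Q=o+d*((p0-o)@nn/(d@nn))[:,None];print('book rect',cv2.minAreaRect(Q[:,:2].astype(np.float32)))
E
```

```text
green top [284.63938619 193.39897698] 4 [[ 507.31446159 -264.6909471   160.        ]]
green side [273.36969697 189.        ] 2
tri probe top (array([ 507.17689663, -264.63897371,  159.46414606]), np.float64(0.41167315761356077))
190 [(120, 6, 183), (105, 12, 170), (111, 19, 136), (109, 19, 148), (105, 20, 150), (107, 23, 153), (110, 21, 149), (103, 20, 151), (106, 21, 156), (126, 14, 93), (108, 7, 180), (114, 7, 187), (110, 8, 185)]
195 [(116, 10, 187), (110, 24, 95), (104, 18, 153), (108, 21, 161), (108, 7, 172), (179, 148, 148), (105, 9, 164), (98, 6, 164), (103, 10, 175), (104, 25, 132), (110, 8, 189), (115, 8, 187), (108, 7, 186)]
200 [(114, 7, 186), (115, 8, 189), (110, 29, 159), (114, 8, 161), (113, 10, 98), (113, 10, 104), (135, 16, 31), (110, 27, 28), (103, 9, 189), (109, 22, 159), (113, 6, 176), (115, 8, 185), (105, 8, 186)]
205 [(110, 4, 184), (110, 8, 186), (108, 24, 125), (116, 9, 189), (0, 0, 135), (165, 21, 24), (143, 38, 27), (36, 18, 69), (113, 5, 186), (105, 24, 150), (104, 24, 118), (135, 5, 186), (110, 8, 185)]
210 [(105, 6, 181), (109, 11, 185), (15, 14, 108), (10
[... 430 characters left out ...]
5625) size +1px 4mm
stand ((507.064697265625, -261.1766662597656), (84.78374481201172, 105.39656066894531), 88.18519592285156) size +1px 4mm
knob top [220.2604294  201.40734582] 91 [[491.20047466 -10.82658714  72.        ]]
mark [217.87811634 193.56925208] 5 [[526.17831199   0.93732803  41.        ]]
sticker [167.4720389  200.27196943] 14 [[502.96939284 202.33263383  60.        ]]
plane [ 0.2554548  -0.08165961 54.47807903] [465.75359106 232.01043815  54.04101952] 4.4638698298735004 slope 15.01282939451032 dir -17.72718863052287
z at sticker [[501.99453578 200.23046716  70.64171912]]
book rect ((481.09368896484375, 231.87973022460938), (116.84716796875, 171.6036834716797), 75.84961700439453)
```

Measured positions agree with the given sizes: probe top (507,-265) at 159.5, sticker (503,202), cover slope 15.0°, book yaw about -14°, knob at (491,-11). First move: go above the knob.

Call:
step_arm(
  targets=[0,0,-1.46,46,-47.6,4,1,0,0,-1.46,46,-47.6,4,1,0,0,-1.46,46,-47.6,4,1,0,0,-1.46,46,-47.6,4,1,0,0,-1.46,46,-47.6,4,1,0,0,-1.46,46,-47.6,4,1,0,0,-1.46,46,-47.6,4,1,0,0,-1.46,46,-47.6,4,1],
)

```text
clock: 1.1
eef_pos: [424.0, -157.8, 201.0]
tcp_rot: [0.0, 0.62, 0.784, -0.0]
wrist_force: [0.2, 0.1, 0.2]
grip_width: 85.1
grasp_force: 0.0
```

```bash
python3 - <<'E'
from h import *
import pickle
t=pickle.load(open('top.pkl','rb'));img=cv2.cvtColor(t['color'],cv2.COLOR_BGR2HSV).astype(float)
fg=((img[...,2]<172)|(img[...,1]>14)).astype(np.uint8)
def poly(box,z,name):
    x0,y0,x1,y1=box;k=np.zeros_like(fg);k[y0:y1,x0:x1]=fg[y0:y1,x0:x1]
    k=cv2.morphologyEx(cv2.morphologyEx(k,cv2.MORPH_OPEN,np.ones((2,2))),cv2.MORPH_CLOSE,np.ones((9,9)))
    c=max(cv2.findContours(k,0,cv2.CHAIN_APPROX_NONE)[0],key=cv2.contourArea)
    q=cv2.approxPolyDP(c,3,True).reshape(-1,2);P=onplane(t,q,z)[:,:2]
    print(name);
    for i in range(len(q)):
        d=P[(i+1)%len(P)]-P[i];
        # fit line through contour pts on this edge
        c2=c.reshape(-1,2).astype(float);a,b=q[i],q[(i+1)%len(q)];L=np.linalg.norm(b-a);u=(b-a)/L;s=(c2-a)@u;e=abs((c2-a)@[-u[1],u[0]]);sel=(s>2)&(s<L-2)&(e<2)
        if sel.sum()<5: continue
        W=onplane(t,c2[sel],z)[:,:2];v=cv2.fitLine(W.astype(np.float32),cv2.DIST_HUBER,0,.01,.01).ravel()
        print(q[i],P[i].round(0),'len',np.hypot(*d).round(0),'dir',np.degrees(np.arctan2(v[1],v[0])).round(1))
poly((200,180,242,228),40,'meter');poly((266,180,300,215),60,'stand');poly((138,172,190,240),50,'rest')
# pointer: bright pixels within dark knob
P=onplane(t,[(220.3,201.4)],72)
V=img[...,2];print(V[196:207,210:230].astype(int))
st=readout.state();q=rot(st['tcp_rot']).as_matrix();print(st['clock'],st['eef_pos'],np.degrees(np.arctan2(q[1,0],q[0,0])),st['qpos'])
E
```

```text
meter
[228 185] [560. -41.] len 94.0 dir -77.2
[206 192] [534.  49.] len 130.0 dir 12.3
[213 223] [407.  23.] len 98.0 dir -76.9
[236 215] [437. -71.] len 127.0 dir 13.0
stand
[277 181] [ 569. -241.] len 131.0 dir -8.4
[273 213] [ 440. -221.] len 72.0 dir 88.9
[291 213] [ 438. -293.] len 102.0 dir -6.8
rest
[150 179] [593. 275.] len 212.0 dir -10.4
[141 231] [383. 310.] len 135.0 dir 75.9
[174 237] [356. 179.] len 202.0 dir -14.0
[186 188] [552. 129.] len 151.0 dir 75.1
[[150 157 178 173 147 151 161 155  74  84  51  81 119 162 172 165 188 165
  176 150]
 [149 164 189 131 177 145  61  31  28  34  33  29  25  51 110 196 169 157
  189 163]
 [150 165 189 127 168 106  29  31  37  35  31  35  36  31  60 168 169 158
  187 160]
 [155 165 189 149 157  31  18  28  30  33  33  37  33  35  33  87 196 141
  190 161]
 [162 177 161 165 105  98  99 101 104 103  47  31  31  32  28  22 179 189
  187 186]
 [158 160 141 190 122 119 122 129 126 127  60  35  35  38  32  19 138 191
  190 188]
 [163 176 163 193  83  10   9  16  14  25  25  24  31  33  19  26 141 189
  186 185]
 [161 135 142 192 123   8  18  12  14  13  14  11  13   3   4  32 165 190
  183 185]
 [153 149 190 191 160  43  15  18  20  22  18  17  23  17  14  90 192 189
  187 176]
 [161 177 189 188 172 135  44  19  24  25  25  27  21  26  69 163 193 186
  192 159]
 [156 165 185 188 187 192 136  70  41  34  24  26  54 124 149 192 187 185
  165 154]]
1.1 [ 424.02409234 -157.81130228  201.04328394] 103.30185228511843 [ 0.72033272 -0.03020891 -0.44892872  1.94295024 -0.01361189  1.22565697
  0.50834606]
```

Call:
step_arm(
  targets=[0,0,0.26,12.8,10,7,1,0,0,0.26,12.8,10,7,1,0,0,0.26,12.8,10,7,1,0,0,0.26,12.8,10,7,1,0,0,0.26,12.8,10,7,1,0,0,0.26,12.8,10,7,1],
)

```text
clock: 1.85
eef_pos: [492.3, -13.9, 131.5]
tcp_rot: [0.0, 0.719, 0.695, -0.0]
wrist_force: [-1.0, -0.0, 0.8]
grip_width: 85.3
grasp_force: 0.0
```

```bash
cat >> h.py <<'E'
def pose():
    st=readout.state();return np.array(st['eef_pos']),rot(st['tcp_rot'])
def down(yaw): a=np.radians(yaw);return R.from_matrix(np.array([[np.cos(a),np.sin(a),0],[np.sin(a),-np.cos(a),0],[0,0,-1]]).T)
def mv(p,r):
    x,q=pose();print('rotvec',(q.inv()*r).as_rotvec().round(3),'shift cm',(q.inv().apply(np.array(p)-x)/10).round(3))
def show():
    st=readout.state();x,q=pose();m=q.as_matrix();print(st['clock'],x.round(1),'yaw',np.degrees(np.arctan2(m[1,0],m[0,0])).round(2),'z',m[:,2].round(3),'F',np.round(st['wrist_force'],2),'grip',st['grip_width'],st['grasp_force'],'q',np.round(st['qpos'],2))
E
python3 - <<'E'
from h import *
import pickle
show();mv((491.5,-10.5,52),down(88.4))
c=vision.capture('side');pickle.dump(c,open('side2.pkl','wb'))
cv2.imwrite('pics/side2.png',cv2.resize(c['color'][110:250,140:330],(798,588),interpolation=cv2.INTER_CUBIC))
H,S,V=[a.astype(int) for a in cv2.split(cv2.cvtColor(c['color'],cv2.COLOR_BGR2HSV))]
n,l,st,ce=cv2.connectedComponentsWithStats((((H<8)|(H>172))&(S>110)).astype(np.uint8))
for i in range(1,n):
    if st[i,4]>2 and 150<ce[i][0]<300: print(ce[i],st[i])
E
```

```text
1.85 [492.3 -13.9 131.5] yaw 87.99 z [ 0.    -0.001 -1.   ] F [-0.96 -0.01  0.75] grip 85.27897608337683 0.0 q [ 0.52  0.14 -0.62  1.94  0.09  1.09 -0.17]
rotvec [ 0.     0.001 -0.007] shift cm [ 0.34  -0.094  7.95 ]
[202.04500249  61.54525112] [ 137   12  119  111 4022]
[224.85714286 154.42857143] [223 151   5   8  21]
[179.83333333 164.33333333] [177 163   6   4  12]
[221.16666667 176.33333333] [220 176   4   2   6]
```

View pics/side2.png

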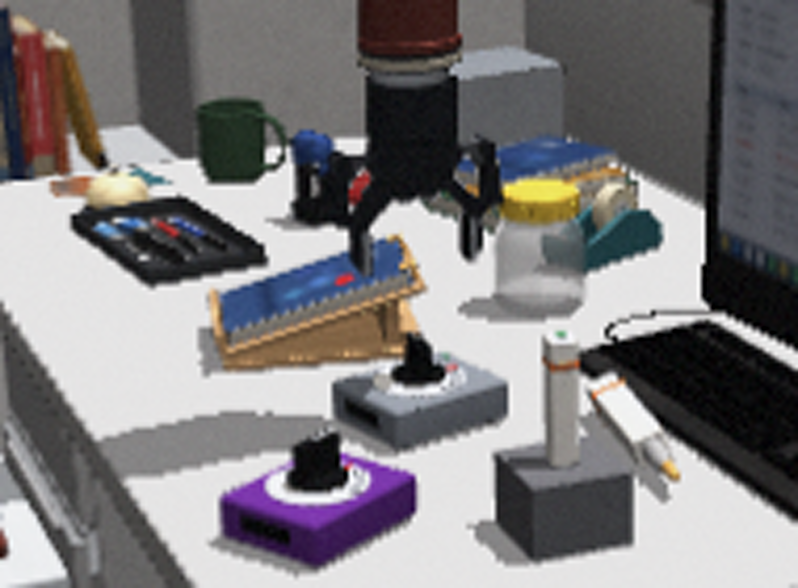

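The side view now shows the free-standing look-alike toppled by itself behind the stand (crop (630,430)). The meant probe still hangs in the stand at (562,395), and the open gripper is above the grey meter's knob. Going down on the knob.

Call:
step_arm(
  targets=[0,0,0,0.3,-0.1,4,1,0,0,0,0.3,-0.1,7.9,1,0,0,0,0.3,-0.1,7.9,1,0,0,0,0.3,-0.1,7.9,0.4,0,0,0,0.3,-0.1,7.9,0,0,0,0,0.3,-0.1,7.9,0,0,0,0,0.3,-0.1,7.9,0,0,0,0,0.3,-0.1,7.9,0],
)

```text
clock: 2.9
eef_pos: [493.3, -9.5, 53.1]
tcp_rot: [0.001, 0.719, 0.695, 0.001]
wrist_force: [6.0, 0.5, 0.1]
grip_width: 10.7
grasp_force: 63.5
```

```bash
python3 - <<'E'
from h import *
show();mv((491.5,-10.5,52),down(12.6))
E
```

```text
2.9 [493.3  -9.5  53.1] yaw 88.11 z [ 0.004  0.    -1.   ] F [6.05 0.48 0.08] grip 10.694514965986697 63.49016547203064 q [ 0.49  0.25 -0.61  2.01  0.18  0.93 -0.25]
rotvec [ 0.003 -0.003  1.318] shift cm [-0.11  -0.179  0.114]
```

Call:
step_arm(
  targets=[0,0,0.165,0,0.1,0,0,0,0,0.33,0,0.1,0,0,0,0,0.495,0,0.1,0,0,0,0,0.66,0,0.1,0,0,0,0,0.825,0,0.1,0,0,0,0,0.99,0,0.1,0,0,0,0,1.155,0,0.1,0,0,0,0,1.318,0,0.1,0,0],
)

```text
clock: 3.9
eef_pos: [488.2, -4.9, 52.9]
tcp_rot: [-0.002, 0.994, 0.109, -0.004]
wrist_force: [-27.4, 17.4, 34.4]
grip_width: 10.5
grasp_force: 68.2
```

Call:
step_arm(
  targets=[0,0,0,0,0,0,0,0,0,0,0,0,0,0],
)

```text
clock: 4.15
eef_pos: [488.2, -4.9, 53.0]
tcp_rot: [-0.002, 0.994, 0.111, -0.004]
wrist_force: [-26.7, 14.7, 33.7]
grip_width: 10.8
grasp_force: 68.3
```

```bash
python3 - <<'E'
from h import *
show();mv((491.5,-10.5,52),down(12.6));print(readout.state()['moment'])
E
```

```text
4.15 [488.2  -4.9  53. ] yaw 12.8 z [-0.009  0.003 -1.   ] F [-26.67  14.69  33.66] grip 10.831342782575526 68.26710104942322 q [ 0.32  0.22 -0.44  2.02  0.11  0.93 -1.52]
rotvec [-0.005  0.008  0.003] shift cm [0.2   0.624 0.091]
[3.5713574  5.88830904 0.11136359]
```

The turn happened about a slightly offset centre, which loads the wrist. I'll relieve that before letting go.

Call:
step_arm(
  targets=[0,0,0,-0.18,-0.33,-0.1,0,0,0,0,-0.36,-0.66,-0.1,0,0,0,0,-0.36,-0.66,-0.1,0],
)

```text
clock: 4.53
eef_pos: [487.8, -4.5, 53.2]
tcp_rot: [0.0, 0.994, 0.109, 0.0]
wrist_force: [2.5, -3.1, -3.2]
grip_width: 10.4
grasp_force: 62.9
```

```bash
python3 - <<'E'
from h import *
show();print(readout.state()['moment'])
E
```

```text
4.525 [487.8  -4.5  53.2] yaw 12.56 z [ 0.001 -0.001 -1.   ] F [ 2.49 -3.13 -3.19] grip 10.366386318831847 62.944453954696655 q [ 0.32  0.22 -0.44  2.03  0.11  0.92 -1.53]
[-0.37066524 -0.35634431  0.0285371 ]
```

Call:
step_arm(
  targets=[0,0,0,0,0,0,0.5,0,0,0,0,0,0,1,0,0,0,0,0,0,1,0,0,0,0,0,-6,1,0,0,0,0,0,-12,1,0,0,0,-5,20,-15,1,0,0,0,-5,20,-15,1,0,0,0,-5,20,-15,1],
)

```text
clock: 5.52
eef_pos: [482.7, -191.0, 200.9]
tcp_rot: [0.0, 0.994, 0.11, 0.0]
wrist_force: [1.2, 0.6, -0.4]
grip_width: 85.0
grasp_force: 0.0
```

```bash
python3 - <<'E'
from h import *
import pickle
show()
a=vision.capture('top');b=vision.capture('side');pickle.dump((a,b),open('p3.pkl','wb'))
A=cv2.resize(a['color'][150:260,140:300],(640,440),interpolation=cv2.INTER_CUBIC)
cv2.imwrite('pics/top3.png',A)
t,s=a,b
def hsv(c):return [x.astype(int) for x in cv2.split(cv2.cvtColor(c['color'],cv2.COLOR_BGR2HSV))]
def cen(m,w,box):
    x0,y0,x1,y1=box;k=np.zeros(m.shape,bool);k[y0:y1,x0:x1]=1;m=m&k
    yy,xx=np.nonzero(m);ww=w[m].astype(float);return np.array([(xx*ww).sum(),(yy*ww).sum()])/max(ww.sum(),1),m.sum()
def tri(a,b):
    d1=rays(t,[a])[0];d2=rays(s,[b])[0];A=np.c_[d1,-d2];o=np.array(s['position'])-np.array(t['position']);k=np.linalg.lstsq(A,o,rcond=None)[0]
    p=np.array(t['position'])+k[0]*d1;q=np.array(s['position'])+k[1]*d2;return (p+q)/2,np.linalg.norm(p-q)
H,S,V=hsv(t);Hs,Ss,Vs=hsv(s)
r=cen(((H<8)|(H>172))&(S>100),S,(158,193,177,209));r2=cen(((Hs<8)|(Hs>172))&(Ss>100),Ss,(214,170,230,182));print('sticker',r,r2,tri(r[0],r2[0]))
g=cen((H>40)&(H<85)&(S>50),S,(278,185,292,202));g2=cen((Hs>40)&(Hs<85)&(Ss>50),Ss,(268,183,280,196));print('probe',g,g2,tri(g[0],g2[0]))
print(V[190:208,210:232])
E
```

```text
5.525 [ 482.7 -191.   200.9] yaw 12.63 z [ 0.001 -0.    -1.   ] F [ 1.22  0.57 -0.41] grip 85.01219338057477 0.0 q [ 0.55  0.1  -0.28  1.81  0.03  1.23 -1.08]
sticker (array([167.34653465, 200.31711457]), np.int64(18)) (array([221.20181818, 176.32454545]), np.int64(6)) (array([501.12833108, 202.41954909,  64.23681384]), np.float64(2.705043712513964))
probe (array([0., 0.]), np.int64(0)) (array([273.37804878, 189.        ]), np.int64(2)) (array([1375.1143637 , 1143.23911675, -360.5028072 ]), np.float64(395.9632224688997))
[[134 147 151 155 153 153 152 155 155 152 150 155 149 154 154 153 154 159
  161 125  94 192]
 [145 155 154 149 158 152 151 151 141 164 161 160 155 156 149 150 153 159
  155 139  69 194]
 [145 155 154 153 154 152 161 149 156 182 161 177 153 172 163 157 151 154
  154 155  67 197]
 [151 157 155 151 162 165 164 177 171 196 138 196 127 193 167 177 157 155
  152 159 112 161]
 [153 149 154 159 164 195 131 185 176 185 159 194 120 181 146 189 162 161
  151 153 126  95]
 [152 149 159 180 129 180 145 162 172 147 158 155 150 171 167 178 167 182
  156 153 139  81]
 [150 157 184 1
[... 401 characters left out ...]
2  18  41  36  33  43 178 192
  191 187 163 161]
 [164 168 149 194  99  28  36  16  26 131  38   8  43  41  38  38 139 195
  186 187 161 161]
 [164 175 162 195  93  29  38  26   4  33  40   2  39  37  33  37 167 192
  188 188 161 154]
 [160 137 143 192 137  29  40  36  13  40  38  18  32  39  39  41 199 191
  186 189 158 154]
 [154 157 193 191 195  55  26  40  23  41  37  36  14  36  29  92 200 187
  188 181 153 153]
 [160 180 190 189 193 136  50  30  19  26  23  27  18  26  43 168 192 191
  190 161 154 159]
 [162 165 190 191 192 191 138  72  41   6   5   4  54 122 134 195 187 188
  167 159 153 156]
 [158 152 178 193 190 188 192 149 133  99 103  97 142 200 197 189 186 188
  129 151 153 152]]
```

View pics/top3.png

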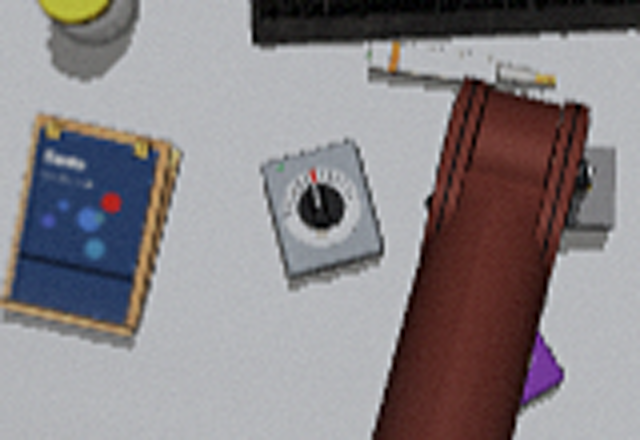

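The white pointer (crop (318,195)) now points at the red mark (314,175). I'll check the angle numerically and work out the probe's yaw.

```bash
python3 - <<'E'
from h import *
import pickle
t,s=pickle.load(open('p3.pkl','rb'));t0=pickle.load(open('top.pkl','rb'))
H,S,V=[x.astype(float) for x in cv2.split(cv2.cvtColor(t['color'],cv2.COLOR_BGR2HSV))]
pts=[]
for y in range(197,202):
    w=np.clip(V[y,217:221]-45,0,None);pts.append(((w*np.arange(217,221)).sum()/w.sum(),y))
P=onplane(t,pts,77)[:,:2];v=cv2.fitLine(P.astype(np.float32),2,0,.01,.01).ravel();print('pointer dir',np.degrees(np.arctan2(v[1],v[0])),P.round(1))
# skirt/dial circle: dark region ellipse at z~48, and white dial outer
def dark(t,z):
    V=t['color'].max(2);m=np.zeros(V.shape,np.uint8);m[192:212,208:232]=(V[192:212,208:232]<100);m=cv2.morphologyEx(m,cv2.MORPH_CLOSE,np.ones((5,5)))
    c=max(cv2.findContours(m,0,cv2.CHAIN_APPROX_NONE)[0],key=cv2.contourArea);Q=onplane(t,c.reshape(-1,2),z)[:,:2];print('dark circle',cv2.minEnclosingCircle(Q.astype(np.float32)),Q.mean(0))
dark(t0,48);dark(t,48)
rm=((H<8)|(H>172))&(S>70);yy,xx=np.nonzero(rm[188:199,210:228]);w=S[188:199,210:228][yy,xx];m=[( (xx*w).sum()/w.sum()+210,(yy*w).sum()/w.sum()+188)]
print('mark',m,onplane(t,m,41))
# white ring
wm=((V>168)&(S<14)).astype(np.uint8);k=np.zeros_like(wm);k[191:214,209:231]=wm[191:214,209:231]
Hh=np.nonzero(k);print('ring rows',Hh[0].min(),Hh[0].max(),'cols',Hh[1].min(),Hh[1].max())
c=max(cv2.findContours(cv2.morphologyEx(k,cv2.MORPH_CLOSE,np.ones((11,11))),0,1)[0],key=cv2.contourArea);Q=onplane(t,c.reshape(-1,2),41)[:,:2].astype(np.float32);e=cv2.fitEllipse(Q);print('dial',e,cv2.minEnclosingCircle(Q))
# probe yaw / stand : side-view? use top z=160 handle top white square & stand top edges
V0=t0['color'].max(2).astype(int);print(V0[182:214,270:298][::1])
mv((507.3,-264.7,230),down(0))
E
```

```text
pointer dir 9.433038 [[508.7  -3.7]
 [504.6  -4.8]
 [500.6  -5.9]
 [496.5  -6.3]
 [492.5  -6.3]]
dark circle ((493.5030517578125, -6.998655319213867), 23.680286407470703) [494.19523218  -7.10253453]
dark circle ((494.16387939453125, -6.884003639221191), 24.102617263793945) [493.93454591  -7.09805409]
mark [(np.float64(217.86892488954345), np.float64(193.4742268041237))] [[526.56862441   0.96809312  41.        ]]
ring rows 192 213 cols 209 229
dial ((490.7147521972656, -4.681118011474609), (70.8798828125, 83.97247314453125), 43.0417594909668) ((490.0904541015625, -1.1606566905975342), 46.26104736328125)
[[185 186 187 186 187 162 111 111 115 110 114 111 113 109 103 192 185 187
  183 187 185 189 185 184 184 184 183 183]
 [183 181 184 189 191 108 111 113 115 113 117 111 114 113 150 185 187 183
  187 183 185 185 185 185 186 181 184 187]
 [185 184 185 185 193 106 116 114 114 115 115 116 112 110 193 189 184 187
  185 186 187 185 185 182 183 184 186 184]
 [189 187 185 188 162 110 113 112 107 108 106 108 109 106 196 191 189 187
  189 188 188 187 188 184 185 183 181 184]
 [185 187 185 191 114 
[... 2616 characters left out ...]
8 121 116
  118 115 113 114 199 186 184 184 188 187]
 [185 193 105 111 112 114 117 118 116 111 115 115 114 114 116 114 111 117
  112 113 112 109 193 189 185 187 180 186]
 [185 193 111 117 115 109 112 113 110 116 114 113 114 112 109 114 112 115
  112 113 112 144 186 189 184 185 183 185]
 [185 189 101 108 104 111 150 111 111 112 114 113 110 115 112 108 109 111
  111 111 105 191 190 185 186 184 183 187]
 [185 186 141 148 146 144 194 145 109 109 108 112 146 148 149 146 145 147
  143 146 141 188 186 186 185 185 186 183]
 [182 186 185 189 189 187 189 190 141 146 143 147 191 191 190 188 189 188
  192 192 190 185 183 184 187 182 183 188]]
rotvec [ 0.003 -0.     0.21 ] shift cm [ 1.094  7.169 -2.886]
```

Angle check: meter edges 12.8°, mark direction about 13.8°, pointer endpoint about 12.6°, so the knob is on zero within about 0.02 rad. Now to the probe.

Call:
step_arm(
  targets=[0,0,0.25,1.1,7.2,-1,1,0,0,0.25,1.1,7.2,-1,1,0,0,0.25,1.1,7.2,-1,1,0,0,0.25,1.1,7.2,-1,1,0,0,0.25,1.1,7.2,-1,1],
)

```text
clock: 6.25
eef_pos: [509.2, -256.0, 210.2]
tcp_rot: [-0.0, 1.0, -0.014, -0.0]
wrist_force: [0.1, 0.5, 0.5]
grip_width: 85.3
grasp_force: 0.0
```

```bash
python3 - <<'E'
from h import *
show();mv((507.3,-264.7,106),down(-2))
E
```

```text
6.25 [ 509.2 -256.   210.2] yaw -1.6 z [-0.  0. -1.] F [0.1  0.54 0.52] grip 85.31300861534466 0.0 q [ 0.58  0.2  -0.22  1.68  0.04  1.27 -1.25]
rotvec [-0.     0.     0.007] shift cm [-0.167  0.875 10.422]
```

Call:
step_arm(
  targets=[0,0,0,-0.2,0.9,0,1,0,0,0,-0.2,0.9,5,1,0,0,0,-0.2,0.9,10.4,1,0,0,0,-0.2,0.9,10.4,1,0,0,0,-0.2,0.9,10.4,0.4,0,0,0,-0.2,0.9,10.4,0.3],
)

```text
clock: 7.0
eef_pos: [508.4, -266.9, 108.8]
tcp_rot: [0.001, 1.0, -0.015, 0.002]
wrist_force: [-0.7, 0.1, 0.1]
grip_width: 51.7
grasp_force: 0.0
```

```bash
python3 - <<'E'
from h import *
show()
E
```

```text
7.0 [ 508.4 -266.9  108.8] yaw -1.73 z [ 0.003 -0.002 -1.   ] F [-0.68  0.11  0.1 ] grip 51.650511296966926 0.0 q [ 0.58  0.29 -0.21  1.79  0.07  1.07 -1.25]
```

Call:
step_arm(
  targets=[0,0,0,-0.1,-0.2,0.2,0.3,0,0,0,-0.1,-0.2,0.2,0,0,0,0,-0.1,-0.2,0.2,0,0,0,0,-0.1,-0.2,0.2,0,0,0,0,-0.1,-0.2,0.2,0],
)

```text
clock: 7.62
eef_pos: [506.5, -264.1, 105.0]
tcp_rot: [0.0, 1.0, -0.015, 0.0]
wrist_force: [-0.9, 0.3, 5.8]
grip_width: 21.5
grasp_force: 60.3
```

```bash
python3 - <<'E'
from h import *
show()
E
```

```text
7.625 [ 506.5 -264.1  105. ] yaw -1.72 z [ 0.001 -0.    -1.   ] F [-0.91  0.25  5.75] grip 21.526572563977542 60.327942967414856 q [ 0.58  0.29 -0.21  1.8   0.07  1.06 -1.25]
```

Gripped (21.5 mm). Lifting.

Call:
step_arm(
  targets=[0,0,0,0,0,-2,0,0,0,0,0,0,-6,0,0,0,0,0,0,-11,0,0,0,0,0,0,-15,0,0,0,0,0,0,-15,0,0,0,0,0,0,-15,0],
)

```text
clock: 8.38
eef_pos: [505.5, -264.0, 253.1]
tcp_rot: [-0.0, 1.0, -0.015, -0.001]
wrist_force: [0.0, 0.2, -2.4]
grip_width: 21.9
grasp_force: 59.6
```

```bash
python3 - <<'E'
from h import *
import pickle
show();c=vision.capture('side');pickle.dump(c,open('s4.pkl','wb'));cv2.imwrite('pics/side4.png',cv2.resize(c['color'][80:260,180:340],(640,720)[:1]+(600,),interpolation=cv2.INTER_CUBIC))
# sticker-aligned target: tilt 15deg; yaw of book -14.1
yaw=np.radians(-14.1);a=np.radians(15)
n=np.array([-np.sin(a)*np.cos(yaw),-np.sin(a)*np.sin(yaw),np.cos(a)]);print('n',n)
E
```

```text
8.375 [ 505.5 -264.   253.1] yaw -1.74 z [-0.001  0.001 -1.   ] F [ 0.05  0.17 -2.39] grip 21.854216598145232 59.55841541290283 q [ 0.59  0.17 -0.21  1.62  0.04  1.35 -1.23]
n [-0.25102135  0.0630522   0.96592583]
```

View pics/side4.png

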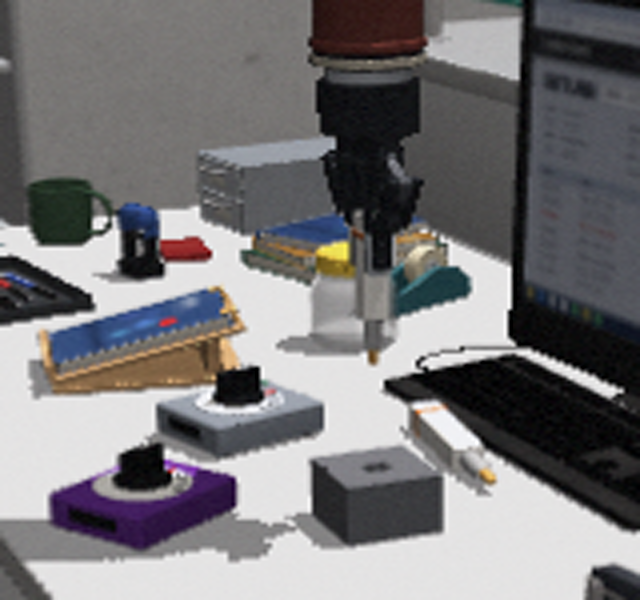

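The probe hangs straight in the fingers, tip at crop (374,357), and the stand is empty. Going to hover above the sticker with the tool tilted square to the cover.

```bash
cat >> h.py <<'E'
_y=np.radians(-14.1);_a=np.radians(15)
N=np.array([-np.sin(_a)*np.cos(_y),-np.sin(_a)*np.sin(_y),np.cos(_a)])
_ax=np.cross([0,0,1],N);RT=R.from_rotvec(_ax/np.linalg.norm(_ax)*_a)*down(25)
SPOT=np.array([502.7,202.,60.])
E
python3 - <<'E'
from h import *
import pickle
mv(SPOT+N*(91+50),RT)
c=pickle.load(open('s4.pkl','rb'));H,S,V=[x.astype(int) for x in cv2.split(cv2.cvtColor(c['color'],cv2.COLOR_BGR2HSV))]
m=(H>8)&(H<28)&(S>90);m[:, :268]=0;m[:,279:]=0;m[:178]=0;m[192:]=0;yy,xx=np.nonzero(m);print(list(zip(xx,yy)))
print('tip ray at z=162:',onplane(c,[(273.4,188)],162), 'x-plane of y=-264', end=' ')
d=rays(c,[(xx.mean(),yy.mean())])[0];o=np.array(c['position']);print(o+d*((-264-o[1])/d[1]))
E
```

```text
rotvec [-0.116  0.24  -0.464] shift cm [ -5.222 -47.332   5.7  ]
[(np.int64(272), np.int64(185)), (np.int64(273), np.int64(185)), (np.int64(272), np.int64(186)), (np.int64(273), np.int64(186)), (np.int64(272), np.int64(187)), (np.int64(273), np.int64(187)), (np.int64(273), np.int64(188))]
tip ray at z=162: [[ 507.9574341  -262.81683913  162.        ]] x-plane of y=-264 [ 504.66181092 -264.          168.52250083]
```

Call:
step_arm(
  targets=[0,0,0,-0.5,-5,0,0,0,0,-0.1,-1,-11,0,0,0,0,-0.2,-2,-17,0.5,0,-0.03,0.06,-0.3,-3,-23,1,0,-0.06,0.12,-0.4,-4,-29,2,0,-0.09,0.18,-0.46,-4.6,-35,3.5,0,-0.116,0.24,-0.464,-5.2,-41,4.5,0,-0.116,0.24,-0.464,-5.2,-47.3,5.7,0],
)

```text
clock: 9.43
eef_pos: [466.3, 210.1, 196.3]
tcp_rot: [0.06, 0.968, 0.215, 0.118]
wrist_force: [1.9, -0.9, -1.7]
grip_width: 21.6
grasp_force: 59.6
```

Call:
step_arm(
  targets=[0,0,0,0,0,0,0,0,0,0,0,0,0,0,0,0,0,0,0,0,0],
)

```text
clock: 9.8
eef_pos: [468.4, 207.0, 197.0]
tcp_rot: [0.059, 0.968, 0.214, 0.117]
wrist_force: [0.1, 0.1, -0.7]
grip_width: 21.3
grasp_force: 60.0
```

```bash
python3 - <<'E'
from h import *
show();mv(SPOT+N*(91+50),RT);print('N',N)
E
```

```text
9.8 [468.4 207.  197. ] yaw 25.87 z [ 0.252 -0.065 -0.965] F [ 0.13  0.07 -0.67] grip 21.303411450444912 59.96646523475647 q [ 0.16 -0.03 -0.78  1.97  0.21  1.03 -1.85]
rotvec [ 0.002 -0.    -0.002] shift cm [ 0.054 -0.411  0.024]
N [-0.25102135  0.0630522   0.96592583]
```

Call:
step_arm(
  targets=[0,0,0,0,-0.4,1.5,0,0,0,0,0,-0.4,3,0,0,0,0,0,-0.4,3.5,0,0,0,0,0,-0.4,3.5,0,0,0,0,0,-0.4,3.5,0,0,0,0,0,-0.4,3.5,0],
)

```text
clock: 10.55
eef_pos: [475.7, 210.2, 163.5]
tcp_rot: [0.059, 0.968, 0.215, 0.118]
wrist_force: [0.1, -0.4, -1.4]
grip_width: 21.3
grasp_force: 60.0
```

```bash
python3 - <<'E'
from h import *
import pickle
show();mv(SPOT+N*91,RT);s=readout.state();print('F.N',s['wrist_force']@N)
c=vision.capture('side');t=vision.capture('top');pickle.dump((t,c),open('p5.pkl','wb'))
a=cv2.resize(c['color'][140:200,190:250],(600,600),interpolation=cv2.INTER_CUBIC)
cv2.imwrite('pics/side5.png',a)
q,r=pose();tip=q+r.apply([0,0,91]);print('tip',tip)
for cc in (c,t):
  p=rot(cc['orientation']).inv().apply(np.array([tip,SPOT])-cc['position']);K=np.array([[cc['fx'],0,cc['cx']],[0,cc['fy'],cc['cy']],[0,0,1]])
  print('proj tip,spot',cv2.projectPoints(p*[1,-1,-1],np.zeros(3),np.zeros(3),K,np.array(cc['D']))[0].reshape(-1,2))
E
```

```text
10.55 [475.7 210.2 163.5] yaw 26.01 z [ 0.254 -0.064 -0.965] F [ 0.11 -0.42 -1.4 ] grip 21.327284833587733 60.03864884376526 q [ 0.15  0.03 -0.8   2.    0.28  0.97 -1.92]
rotvec [ 0.002 -0.002  0.   ] shift cm [-0.06   0.13   1.625]
F.N -1.408088637641216
tip [498.75449071 204.30889801  75.54095285]
proj tip,spot [[220.67528748 173.53658194]
 [222.00558244 177.28595408]]
proj tip,spot [[166.20552645 201.00601837]
 [167.55519821 200.33627601]]
```

View pics/side5.png

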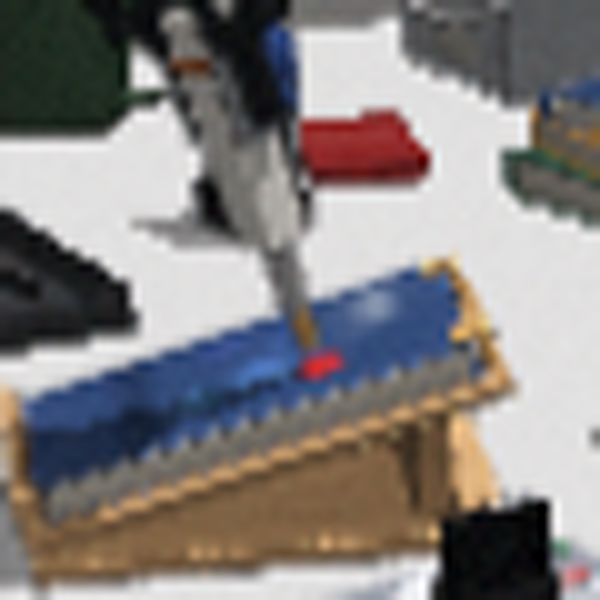

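The tip is at crop (312,350), just above the red sticker at (322,365). The gap is about 7–12 mm, and the axis is square to the cover. Creeping in with force averaging.

Call:
step_arm(
  targets=[0,0,0,-0.03,0.2,0.2,0,0,0,0,-0.03,0.2,0.4,0,0,0,0,-0.03,0.2,0.4,0,0,0,0,-0.03,0.2,0.4,0],
)

```text
clock: 11.15
eef_pos: [477.1, 207.9, 159.4]
tcp_rot: [0.059, 0.968, 0.215, 0.118]
wrist_force: [-0.3, 0.4, -1.1]
grip_width: 21.7
grasp_force: 60.0
```

```bash
cat > f.py <<'E'
from h import *
F=[];X=[]
for i in range(8):
    vision.capture('side');s=readout.state();F.append(s['wrist_force']);X.append(s['eef_pos'])
F=np.array(F);q,r=pose();x=np.mean(X,0);print(s['clock'],'F.N',(F@N).mean().round(2),'+-',((F@N).std()/8**.5).round(2),'F',F.mean(0).round(2),'tip(out)',(x+r.apply([0,0,91])).round(1),'axis err deg',np.degrees(np.arccos(-r.as_matrix()[:,2]@N)).round(2));mv(SPOT+N*91,RT)
E
python3 f.py
```

```text
11.55 F.N -1.29 +- 0.14 F [-0.01  0.08 -1.35] tip(out) [500.1 202.1  71.7] axis err deg 0.14
rotvec [ 0.002 -0.002  0.   ] shift cm [ 0.002 -0.067  1.188]
```

Call:
step_arm(
  targets=[0,0,0,0,0,0.15,0,0,0,0,0,0,0.3,0,0,0,0,0,0,0.3,0],
)

```text
clock: 11.92
eef_pos: [477.8, 207.6, 156.3]
tcp_rot: [0.059, 0.968, 0.215, 0.118]
wrist_force: [0.0, -0.6, -1.8]
grip_width: 21.5
grasp_force: 60.0
```

```bash
python3 f.py
```

```text
12.325 F.N -1.37 +- 0.2 F [ 0.07 -0.08 -1.4 ] tip(out) [500.9 201.8  68.7] axis err deg 0.14
rotvec [ 0.002 -0.002  0.   ] shift cm [ 0.003 -0.069  0.889]
```

Call:
step_arm(
  targets=[0,0,0,0,0,0.15,0,0,0,0,0,0,0.3,0,0,0,0,0,0,0.3,0],
)

```text
clock: 12.7
eef_pos: [478.7, 207.5, 153.7]
tcp_rot: [0.059, 0.968, 0.215, 0.118]
wrist_force: [-0.4, -0.9, 1.2]
grip_width: 21.1
grasp_force: 60.2
```

```bash
python3 f.py
```

```text
13.1 F.N 0.79 +- 0.17 F [-0.35 -0.18  0.74] tip(out) [501.7 201.7  65.9] axis err deg 0.14
rotvec [ 0.002 -0.002  0.   ] shift cm [-0.003 -0.07   0.592]
```

Contact: the force rose by 2.1 N, about 2 mm of plunger travel. Going 3 mm further.

Call:
step_arm(
  targets=[0,0,0,0,0,0.15,0,0,0,0,0,0,0.3,0,0,0,0,0,0,0.3,0,0,0,0,0,0,0.3,0],
)

```text
clock: 13.6
eef_pos: [479.4, 207.3, 150.8]
tcp_rot: [0.059, 0.968, 0.215, 0.118]
wrist_force: [0.2, 0.0, 1.5]
grip_width: 21.3
grasp_force: 60.3
```

```bash
python3 f.py;python3 f.py; python3 - <<'E'
from h import *
c=vision.capture('side');t=vision.capture('top')
a=cv2.resize(c['color'][125:205,190:260],(525,600),interpolation=cv2.INTER_CUBIC)
cv2.imwrite('pics/side6.png',a)
E
```

```text
14.0 F.N 1.48 +- 0.2 F [-0.29  0.07  1.46] tip(out) [502.5 201.5  63. ] axis err deg 0.14
rotvec [ 0.002 -0.002  0.   ] shift cm [ 0.001 -0.071  0.287]
14.4 F.N 1.23 +- 0.26 F [-0.35  0.45  1.16] tip(out) [502.4 201.5  62.9] axis err deg 0.14
rotvec [ 0.002 -0.002  0.   ] shift cm [ 0.001 -0.067  0.287]
```

View pics/side6.png

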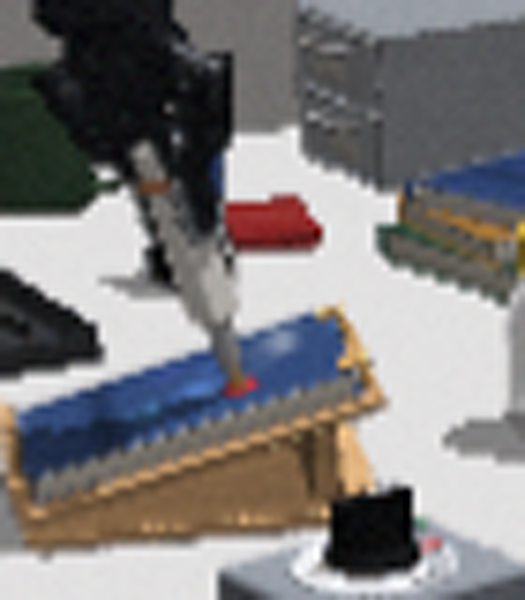

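The tip sits in the middle of the red sticker (crop (240,385)) and only the brass tip touches the cover. The force is about 2.7 N above baseline, so the plunger is in by roughly 4–5 mm. The knob hasn't moved. Handing in.

```bash
python3 -c "from workcell import job;print(job.finish_job())"
```

```text
the job is handed in; nothing more can be done
None
```

I handed the job in at about 14.5 s. The meter pointer stands on its zero mark to within about 0.02 rad by my measurement. The probe is still held square on the red sticker, with its spring tip about 4–5 mm in. The taller look-alike probe fell over beside the stand early in the run without being touched, as far as I could see.

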